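# Fold away the jointed pot-filler tap

### The job

The jointed tap over the pot is no longer needed: put it away. First fold the spout back so that it lies over the tap's lower arm, then swing the folded tap round by its elbow to park the elbow directly above the rubber-topped post beside the column. Leave everything else on the counter where it stands.

Things in the scene. Friction and masses are not known exactly. Their poses are not given: they have to be found in the camera images.
- tap_axis (a point): Point on the vertical axis of the tap's fixed steel column (34 mm thick, standing behind the black hob), 165 mm above the counter, where the lower arm is hinged. The lower arm is a horizontal steel tube (18 mm thick, centre 181 mm above the counter) that runs 180 mm from this axis to the elbow. The column stands on the counter; its position and turn vary.
- elbow_knob (a point): Middle of the steel knob on top of the elbow: an upright round knob 28 mm across, on the elbow's axis, spanning 260 to 294 mm above the counter, this point at 275 mm; 180 mm horizontally from the column axis. It is part of the lower arm, so moving it swings the lower arm about the column; the spout, hinged on the elbow below this knob, is carried along by its hinge friction.
- spout_knob (a point): Middle of the black plastic hand grip at the free end of the spout: an upright round grip 26 mm across, spanning 247 to 294 mm above the counter, this point at 275 mm; 125 mm horizontally from the elbow axis. The spout is a horizontal steel tube (16 mm thick, top at 243 mm above the counter) with a short nozzle below the grip. Folded, it lies straight above the lower arm and this point is 55 mm from the column axis, between column and elbow.
- lower_arm (a joint): Swing of the lower arm about the column's vertical axis, rad, positive counter-clockwise from above. 0: arm towards the robot, at a right angle to the line through post, column and soap pump; +1.57 or -1.57: elbow over the post or the soap pump. Stops at 1.6 either way. Stays where left; 0.5 N m of friction (about 3 N at the elbow).
- spout (a joint): Angle of the spout about the elbow's vertical axis, rad: 0 when folded straight over the lower arm, growing as the spout turns counter-clockwise from above. It has a stop just past folded (-0.05) and one at 2.4. Starts unfolded at 0.8 to 1.4. Stays where left; 0.12 N m of friction (about 1 N at the grip).
- rest: Fixed parking post: slim upright steel post with a black rubber disc on top (52 mm across, top 152 mm above the counter, some 13 mm below the elbow's underside). It stands 180 mm to one side of the column, left or right; a fixed soap pump (107 mm tall, with a small horizontal spout) stands on the other side. Origin: centre of its foot on the counter.
- pot: Open aluminium cooking pot, about 170 mm across (more with its handles) and 90 mm tall, loose on the black hob (its top 49 mm above the counter), under the tap. Origin: centre of its underside. To be left alone.
- bowl: White plastic mixing bowl, 190 mm across and 85 mm tall, on the counter. Origin: centre of its underside. To be left alone.
- detergent: Clear bottle with a yellow cap, 60 mm across and 190 mm tall. Origin: centre of its underside. To be left alone.
- mug: White mug, 76 mm across and 90 mm tall. Origin: centre of its underside. To be left alone.
- sponge: Yellow sponge, 75 x 110 x 30 mm. Origin: centre of its underside. To be left alone.
- onion: Brown onion, 72 mm across and 70 mm tall, on a green cutting board (12 mm thick). Origin: centre of its underside. To be left alone.
- turner: Kitchen turner, 260 mm long, lying on the same board. To be left alone.
Mind the look-alikes: they are no part of the job. Leave any orange or turquoise look-alike of the rest alone.

How it is judged:
By the outcome, as a careful person would: the job done as asked, in the order asked, and still so for the second after the job is handed in, with the robot touching nothing.
It also fails if it takes over 64 s, if anything falls off the work surface, if the arm or the gripper's body presses on something with over 40 N, if the wrist force passes 120 N, or if a joint passes its speed limit or range.

### The arm

A 6-joint arm with a two-finger parallel gripper is mounted at the origin on the work surface. World frame = base frame: x ahead of the robot, y to its left, z up, the work surface at z = 0. Lengths are in mm, angles in rad, forces in N, time in s.
With the tool pointing down it reaches from about 300 to 775 mm from the base axis. Payload 14.6 kg.
Tool frame: the origin (TCP) lies at the very end of the fingers, on their centre line; the grasp point (between the pads) lies 19 mm behind it; z points along the fingers, y is the direction in which the jaws open and shut (so a half turn about z gives the same grasp; the last joint's range is limited). The gripper opens to 94 mm and grips with 3 to 60 N. Pads are 16 mm wide; open, the fingers measure 119 mm over their backs; the gripper's body (75 mm by 177 mm) begins 78 mm behind the grasp point.
Start: joints at [-1.175, 0.3, 1.521, -0, 1.321, -0.067], TCP at [245.542, -492.136, 173.946] pointing down, gripper open.
Joint ranges: [-3.03, 3.03], [-0.79, 2.21], [0.23, 2.52], [-1.04, 4.18], [0, 3.07], [-2.55, 2.55]. Speed limits (rad/s): [2.22, 2.22, 2.57, 3.14, 3.14, 3.14].

### API

Orientations are given as [roll, pitch, yaw] about the fixed x, y, z axes, in that order (R = Rz(yaw) Ry(pitch) Rx(roll)).
In Python, from cell import manip gives the robot as it stands.
- The arm moves only by the shell command python3 -m pendant 'ROWS' [FORCE]. ROWS is JSON, a list of rows, each an object with "claw": the finger opening in m, from 0 to 0.094; "delta_pos": the shift along the tool's x, y, z in m, a list of three; "rotation": the turn, a rotation vector about the tool's x, y, z in rad, a list of three. A call has 1 to 10 rows; each row is the pose to reach, as a shift and turn from the pose measured when the call began, along the tool's axes at that moment; what a row does not reach only later rows make up. A row lasts 1/8 s, in which the tool goes at most 62.5 mm and 10.7 degrees, less where a joint would pass 70% of its speed; a pose out of reach is approached as far as the arm can. A call with a gripper value outside its range is refused whole. The fingers move at their own pace and stop on an object; FORCE is the grip in N (left out, the last holds). Time passes only in rows, so rows that repeat a pose let the fingers close. It gives the time, the measured TCP pose, the force and the opening at its end, in the units of the state.
- manip.read_state(): the state, without advancing time (a new reading comes with each control period).
- manip.camera(name): name is "side" or "top" or "wrist"; returns the picture (384x512x3 uint8, red, green, blue); there is no depth.
- manip.camera_model(name): a dict with "fx", "fy", "cx", "cy" (pixels), "cam_to_world" (4x4, takes a point from camera to world coordinates); the wrist camera has in their place "T_tool_cam" (4x4, takes a point from camera to tool coordinates, whose origin is the TCP and whose axes are the flange's). Camera axes: x right, y up, looking along -z (the intrinsics and any distortion apply to the point x, -y, -z); pixel columns grow to the right and rows downward; lengths in mm; the calibration is good to about 2 mm. The wrist camera is an equidistant fisheye: a pixel r from the principal point sees the ray r / f radians off the axis. A picture is of the moment at which its call begins: read the wrist's pose just before it. camera_model takes no time and is no camera call.
- manip.sign_off(): hands the job in, once; it reports no verdict.
The state is a dict: "clock": time; "joints": joint angles; "qd": joint speeds; "effort": joint torques, N m; "eef_pos": TCP position; "eef_rot": TCP orientation; "wrist_force": force on the tool from outside, world axes, zero at the start; "moment": the same for the moment, N m; "finger_gap": finger opening in mm.
Only numpy, scipy, OpenCV 4.12 (cv2) and the standard library are available. Lean on these libraries where they do the work, as an engineer would, in place of code of your own. Each camera call takes 0.05 s, during which the arm holds its last target.

## Working session

There is one attempt and no reset: what is moved stays moved. The work goes in short steps, Python scripts to look and compute and a shell command to move; the robot and the scene stay as the last step left them, time stands still between calls to the robot, and variables do not carry over. Pictures are saved under pics/ and viewed, and the job is handed in when it is done.

```bash
ls; mkdir -p pics
python3 - <<'E'
from cell import manip
import cv2
for n in ["side","top"]:
    cv2.imwrite(f"pics/{n}0.png",manip.camera(n)[:,:,::-1])
    m=manip.camera_model(n);print(n,m)
s=manip.read_state();print(s)
print(manip.camera_model("wrist"))
E
```

```text
pics
side {'fx': 428.03110593127235, 'fy': 428.03110593127235, 'cx': 262.5610605414783, 'cy': 189.23913448293712, 'cam_to_world': array([[-6.70688399e-01,  5.68321412e-01, -4.76642260e-01,
         2.16815336e+01],
       [-7.41708758e-01, -5.19684930e-01,  4.24023222e-01,
         4.97924883e+02],
       [-6.72232315e-03,  6.37917194e-01,  7.70075622e-01,
         1.08068307e+03],
       [ 0.00000000e+00,  0.00000000e+00,  0.00000000e+00,
         1.00000000e+00]])}
top {'fx': 446.0597667919261, 'fy': 446.0597667919261, 'cx': 256.67958709590033, 'cy': 190.7843120370927, 'cam_to_world': array([[ 4.56064455e-03,  9.77606475e-01, -2.10391968e-01,
         2.45195655e+02],
       [-9.99989549e-01,  4.52607336e-03, -6.45833872e-04,
         1.74418095e+01],
       [ 3.20878108e-04,  2.10392715e-01,  9.77616900e-01,
         1.66296616e+03],
       [ 0.00000000e+00,  0.00000000e+00,  0.00000000e+00,
         1.00000000e+00]])}
{'clock': 0.1, 'joints': array([-1.17457958e+00,  3.00371876e-01,  1.52149750e+00,  7.39915770e-06,
        1.32070417e+00, -6.66114130e-02]), 'qd': array([-0.00029
[... 252 characters left out ...]
3,  173.47612933]), 'eef_rot': array([-3.14061441e+00, -7.24417115e-05,  4.62826288e-01]), 'wrist_force': array([ 0.23695038, -0.47994269, -0.22258234]), 'moment': array([0.03976205, 0.00346711, 0.03343462]), 'finger_gap': 94.41723774484583}
{'fx': 297.3186396354542, 'fy': 297.3186396354542, 'cx': 255.06467290157806, 'cy': 191.90375822904792, 'T_tool_cam': array([[ 4.72338317e-04,  9.71844980e-01,  2.35620696e-01,
         6.81004248e+01],
       [ 9.99999767e-01, -5.75236853e-04,  3.67976334e-04,
        -2.59127244e-01],
       [ 4.93153661e-04,  2.35620467e-01, -9.71845025e-01,
        -2.09670759e+02],
       [ 0.00000000e+00,  0.00000000e+00,  0.00000000e+00,
         1.00000000e+00]])}
```

View pics/side0.png

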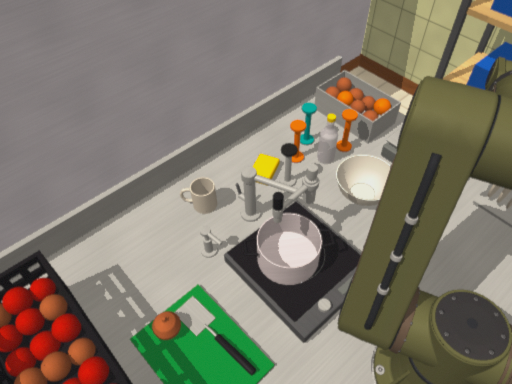

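View pics/top0.png

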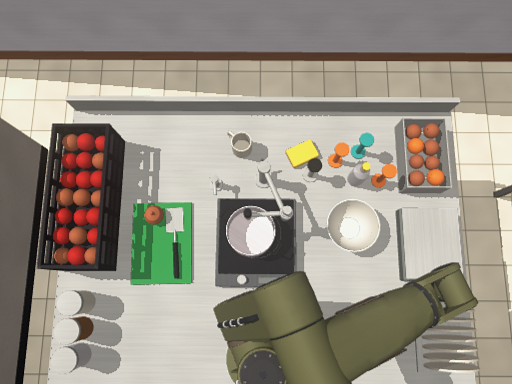

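Run:
```python
import cv2
t=cv2.imread("pics/top0.png")[120:260,190:350];cv2.imwrite("pics/top0z.png",cv2.resize(t,None,fx=4,fy=4,interpolation=cv2.INTER_CUBIC))
t=cv2.imread("pics/side0.png")[90:290,180:380];cv2.imwrite("pics/side0z.png",cv2.resize(t,None,fx=3,fy=3,interpolation=cv2.INTER_CUBIC))
```

```text
(no output)
```

View pics/top0z.png

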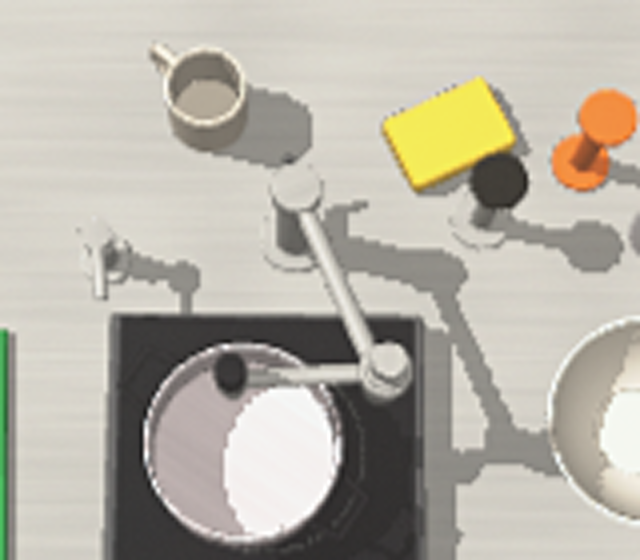

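View pics/side0z.png

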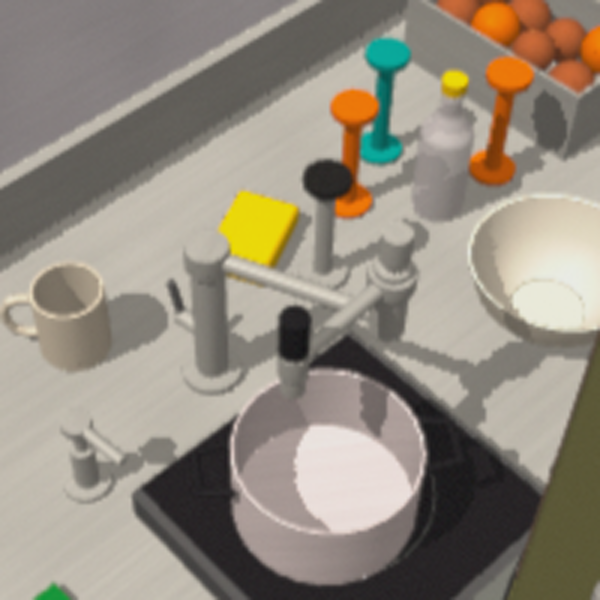

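```bash
cat > h.py <<'E'
import numpy as np
from cell import manip
def ray(n,u,v):
    m=manip.camera_model(n);T=m["cam_to_world"]
    d=T[:3,:3]@np.array([(u-m["cx"])/m["fx"],-(v-m["cy"])/m["fy"],-1]);return T[:3,3],d/np.linalg.norm(d)
def plane(n,u,v,z):
    o,d=ray(n,u,v);return o+d*(z-o[2])/d[2]
def tri(uv1,uv2):
    o,d=ray("top",*uv1);p,e=ray("side",*uv2)
    s=np.linalg.lstsq(np.c_[d,-e],p-o,rcond=None)[0]
    a=o+d*s[0];b=p+e*s[1];return (a+b)/2,np.linalg.norm(a-b)
E
python3 - <<'E'
from h import *
import cv2
np.set_printoptions(precision=1,suppress=True)
tz=lambda x,y:(190+(x-1.5)/4,120+(y-1.5)/4)
sz=lambda x,y:(180+(x-1)/3,90+(y-1)/3)
# disc and grip by dark mask
t=cv2.imread("pics/top0.png");s=cv2.imread("pics/side0.png")
P={"elbow":((388,360),(400,229),294),"grip":((232,368),(295,318),294),"disc":((499,180),(328,178),152),"col":((298,187),(207,245),200),"foot":((481,228),(323,275),3)}
R={}
for k,(a,b,z) in P.items():
    x,e=tri(tz(*a),sz(*b)); R[k]=plane("top",*tz(*a),z)
    print(k,x,round(e,1),"top",R[k],"side",plane("side",*sz(*b),z))
for nm,im in(("top",t),("side",s)):
    m=(im.max(2)<60).astype(np.uint8)
    n,l,st,c=cv2.connectedComponentsWithStats(m)
    for i in range(1,n):
        if 30<st[i,4]<3000: print(nm,st[i],c[i])
d=lambda a,b:np.linalg.norm((R[a]-R[b])[:2])
print(d("elbow","col"),d("elbow","grip"),d("disc","col"))
E
```

```text
elbow [478.6 -75.5 297.6] 2.5 top [480.3 -75.1 294. ] side [479.5 -78.7 294. ]
grip [474.7  46.2 285.2] 0.5 top [473.4  46.2 294. ] side [469.5  51.1 294. ]
disc [ 666.5 -185.1  144.4] 2.0 top [ 665.2 -183.6  152. ] side [ 660.4 -180.   152. ]
col [647.2  -6.8 190.9] 0.6 top [644.9  -6.5 200. ] side [640.5  -1.8 200. ]
foot [ 662.5 -185.4   -6. ] 3.1 top [ 658.9 -185.1    3. ] side [ 658.5 -179.     3. ]
top [  15  146   33  238 1747] [ 30.9 268.4]
top [ 86 147  14   9  47] [ 93. 151.]
top [ 73 149  12   6  33] [ 77.7 151.4]
top [ 62 165  37  10 125] [ 79.7 169.4]
top [ 70 185  10   7  32] [ 74.6 188.2]
top [ 219  199   75   77 2712] [258.3 246.9]
top [283 201  10   7  42] [288.  203.1]
top [245 209   6   9  34] [247.5 212.9]
top [173 243   6  35 149] [175.9 260.2]
top [429 306  10  22  60] [434.5 318.3]
top [240 314  19  11 113] [249.3 319.2]
top [270 317  54  24  83] [300.  328.5]
side [441   0  30  78 115] [456.2  36.2]
side [486  63   9  23  42] [489.4  74.9]
side [488  72  22  18  56] [497.4  80.3]
side [470  95  42  94 388] [489.5 158.2]
side [282 144  15  13 149] [288.8 149.8]
side [409 153  33  65 738] [424.8 185.2]
side [273 193  10  17 153] [277.6 201.2]
side [394 223  21  33 333] [403.5 238.8]
side [   0  251  132  133 2634] [ 64.3 310.2]
side [381 260  19  29 268] [389.2 274.2]
side [364 293  22  37 330] [374.3 310.9]
side [ 31 300   9   9  53] [ 35.2 304.2]
side [304 302  40  39 100] [323.6 321.4]
side [  9 315   8  10  47] [ 12.4 319.4]
side [467 317  11  12  97] [472.1 322.8]
side [ 18 319  35  29 211] [ 34.5 334. ]
side [389 320  14  29  53] [394.9 336.3]
side [215 334  41  41 365] [235.9 354.4]
side [  0 352  16  32 280] [  4.8 370.3]
side [409 357  23  27  97] [418.1 371.6]
side [ 34 360   8   8  37] [ 37.5 363.6]
side [ 47 364  32  20 172] [ 67.3 374.6]
178.35721827619932 121.46812063222096 178.28113686720056
```

```bash
cat >> h.py <<'E'
from scipy.spatial.transform import Rotation as Ro
np.set_printoptions(precision=3,suppress=True)
def rel(targets):
    "targets: list of (x,y,z,yaw) -> tool deltas (m, rad)"
    s=manip.read_state();R=Ro.from_euler('xyz',s["eef_rot"])
    print("now",s["clock"],s["eef_pos"],s["eef_rot"],"F",s["wrist_force"],"gap",s["finger_gap"],"q",s["joints"])
    for x,y,z,w in targets:
        T=Ro.from_euler('xyz',[np.pi,0,w])
        print((x,y,z,round(w,3)),"->",R.inv().apply(np.array([x,y,z])-s["eef_pos"])/1000,(R.inv()*T).as_rotvec())
def wray(u,v):
    s=manip.read_state();R=Ro.from_euler('xyz',s["eef_rot"]).as_matrix()
    m=manip.camera_model("wrist");T=m["T_tool_cam"]
    a=(u-m["cx"])/m["fx"];b=(v-m["cy"])/m["fy"];r=np.hypot(a,b)
    k=np.sin(r)/r if r>1e-9 else 1
    d=np.array([a*k,-b*k,-np.cos(r)])
    return s["eef_pos"]+R@T[:3,3],R@T[:3,:3]@d
def wplane(u,v,z):
    o,d=wray(u,v);return o+d*(z-o[2])/d[2]
E
python3 - <<'E'
from h import *
rel([(300,-400,360,.7),(473,30,360,1.62)])
E
```

```text
now 0.1 [ 245.458 -491.901  173.476] [-3.141 -0.     0.463] F [ 0.237 -0.48  -0.223] gap 94.41723774484583 q [-1.175  0.3    1.521  0.     1.321 -0.067]
(300, -400, 360, 0.7) -> [ 0.09  -0.058 -0.186] [-0.001 -0.    -0.237]
(473, 30, 360, 1.62) -> [ 0.437 -0.366 -0.186] [-0.001 -0.001 -1.157]
```

```bash
python3 -m pendant '[{"claw":0.09,"delta_pos":[0.03,-0.02,-0.05],"rotation":[0,0,-0.08]},{"claw":0.09,"delta_pos":[0.06,-0.04,-0.1],"rotation":[0,0,-0.15]},{"claw":0.09,"delta_pos":[0.09,-0.06,-0.145],"rotation":[0,0,-0.24]},{"claw":0.09,"delta_pos":[0.12,-0.09,-0.186],"rotation":[0,0,-0.4]},{"claw":0.09,"delta_pos":[0.16,-0.13,-0.186],"rotation":[0,0,-0.55]},{"claw":0.09,"delta_pos":[0.205,-0.17,-0.186],"rotation":[0,0,-0.7]},{"claw":0.08,"delta_pos":[0.25,-0.21,-0.186],"rotation":[0,0,-0.85]},{"claw":0.07,"delta_pos":[0.3,-0.25,-0.186],"rotation":[0,0,-1.0]},{"claw":0.06,"delta_pos":[0.345,-0.29,-0.186],"rotation":[0,0,-1.1]},{"claw":0.06,"delta_pos":[0.39,-0.325,-0.186],"rotation":[0,0,-1.157]}]'
python3 - <<'E'
from h import *
rel([(473,30,360,1.62)])
E
```

```text
clock: 1.35
eef_pos: [449.7, -25.0, 359.8]
eef_rot: [-3.141, -0.001, 1.623]
wrist_force: [1.1, -1.9, -0.2]
finger_gap: 60.1
now 1.35 [449.68  -24.999 359.826] [-3.141 -0.001  1.623] F [ 1.147 -1.871 -0.222] gap 60.136510690785066 q [-0.137 -0.     1.443  0.001  1.699 -0.189]
(473, 30, 360, 1.62) -> [ 0.054  0.026 -0.   ] [-0.    -0.001  0.003]
```

Nearly there; take a wrist view from here.

Run:
```python
from h import *
import cv2
cv2.imwrite("pics/w1.png",manip.camera("wrist")[:,:,::-1])
```

```text
(no output)
```

View pics/w1.png

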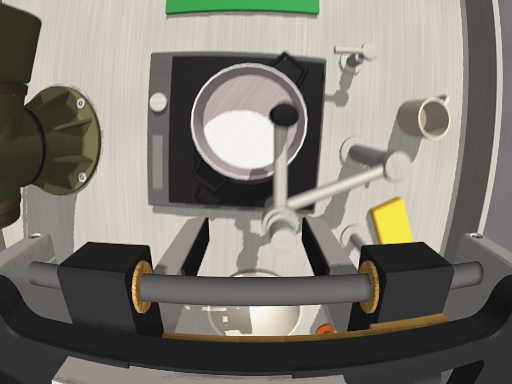

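```bash
python3 - <<'E'
from h import *
for k,u,v,z in [("grip",284,114,294),("elbow",286,232,294),("col",398,167,200)]: print(k,wplane(u,v,z))
E
python3 - <<'E'
import cv2
t=cv2.imread("pics/w1.png")[90:260,240:430];cv2.imwrite("pics/w1z.png",cv2.resize(t,None,fx=4,fy=4,interpolation=cv2.INTER_CUBIC)[:600,:760])
E
```

```text
grip [473.36   56.415 294.   ]
elbow [484.171 -57.599 294.   ]
col [644.143   5.067 200.   ]
```

View pics/w1z.png

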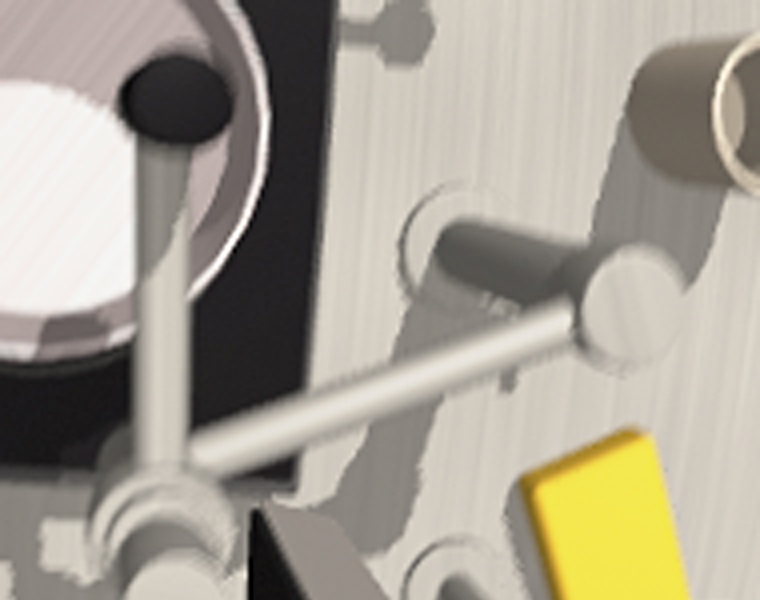

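Run:
```python
from h import *
import cv2
rel([])
im=manip.camera("wrist");cv2.imwrite("pics/w2.png",im[:,:,::-1])
rel([])
t=im[90:260,240:430,::-1];cv2.imwrite("pics/w2z.png",cv2.resize(t,None,fx=4,fy=4,interpolation=cv2.INTER_CUBIC)[80:680,:760])
```

```text
now 1.4 [451.313 -20.441 359.236] [-3.141 -0.003  1.629] F [2.036 1.971 0.195] gap 60.06357493602724 q [-0.128  0.004  1.441  0.002  1.699 -0.185]
now 1.45 [450.347 -23.179 359.122] [-3.14  -0.002  1.627] F [-0.441  0.24  -0.833] gap 59.89485414323667 q [-0.134  0.002  1.442  0.002  1.699 -0.189]
```

View pics/w2z.png

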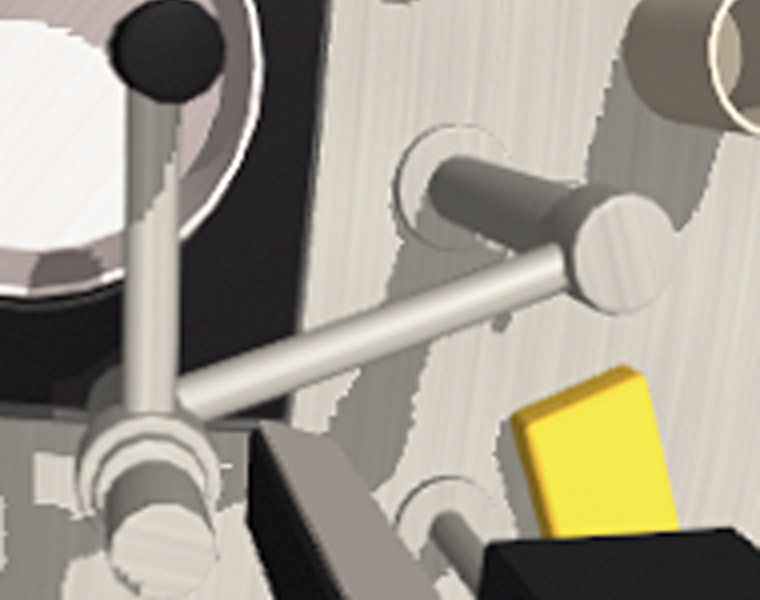

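Run:
```python
from h import *
m=manip.camera_model("wrist");T=m["T_tool_cam"]
def wp(pos,rot,u,v,z):
    R=Ro.from_euler('xyz',rot).as_matrix();a=(u-m["cx"])/m["fx"];b=(v-m["cy"])/m["fy"];r=np.hypot(a,b);k=np.sin(r)/r
    d=R@T[:3,:3]@np.array([a*k,-b*k,-np.cos(r)]);o=pos+R@T[:3,3];return (o+d*(z-o[2])/d[2])[:2]
A=(np.array([449.7,-25,359.8]),[-3.141,-.001,1.623]);B=(np.array([451.3,-20.44,359.2]),[-3.141,-.003,1.629])
print(wp(*A,284,114.5,290),wp(*A,284,237,294),wp(*A,398,167,200))
g,e,c=wp(*B,282,122.5,290),wp(*B,280.7,247.5,294),wp(*B,395.7,173,200);print(g,e,c)
N=np.linalg.norm;print(N(g-e),N(e-c))
```

```text
[472.635  51.296] [480.905 -68.148] [643.016  -0.884]
[472.348  48.462] [480.373 -74.637] [641.772  -3.278]
123.36028219184485 176.47072493820028
```

Run:
```python
from h import *
rel([(472.3,48.5,360,1.63),(472.3,48.5,258,1.63)])
```

```text
now 1.45 [450.347 -23.179 359.122] [-3.14  -0.002  1.627] F [-0.441  0.24  -0.833] gap 59.89485414323667 q [-0.134  0.002  1.442  0.002  1.699 -0.189]
(472.3, 48.5, 360, 1.63) -> [ 0.07   0.026 -0.001] [-0.002 -0.002 -0.003]
(472.3, 48.5, 258, 1.63) -> [0.07  0.026 0.101] [-0.002 -0.002 -0.003]
```

```bash
python3 -m pendant '[{"claw":0.06,"delta_pos":[0.035,0.013,0],"rotation":[0,0,0]},{"claw":0.06,"delta_pos":[0.07,0.026,0],"rotation":[0,0,0]},{"claw":0.06,"delta_pos":[0.07,0.026,0],"rotation":[0,0,0]},{"claw":0.06,"delta_pos":[0.07,0.026,0],"rotation":[0,0,0]},{"claw":0.06,"delta_pos":[0.07,0.026,0.035],"rotation":[0,0,0]},{"claw":0.06,"delta_pos":[0.07,0.026,0.07],"rotation":[0,0,0]},{"claw":0.06,"delta_pos":[0.07,0.026,0.101],"rotation":[0,0,0]},{"claw":0.03,"delta_pos":[0.07,0.026,0.101],"rotation":[0,0,0]},{"claw":0.03,"delta_pos":[0.07,0.026,0.101],"rotation":[0,0,0]}]' 10
python3 - <<'E'
from h import *
import cv2
im=manip.camera("wrist");cv2.imwrite("pics/w3.png",im[:,:,::-1])
rel([])
E
```

```text
clock: 2.58
eef_pos: [472.6, 47.8, 259.8]
eef_rot: [3.141, -0.002, 1.626]
wrist_force: [-0.5, 0.7, 0.5]
finger_gap: 43.9
now 2.625 [472.751  47.941 259.821] [ 3.141 -0.002  1.626] F [-0.185 -0.096 -0.058] gap 39.577817960795244 q [ 0.023  0.075  1.589  0.002  1.477 -0.033]
```

View pics/w3.png

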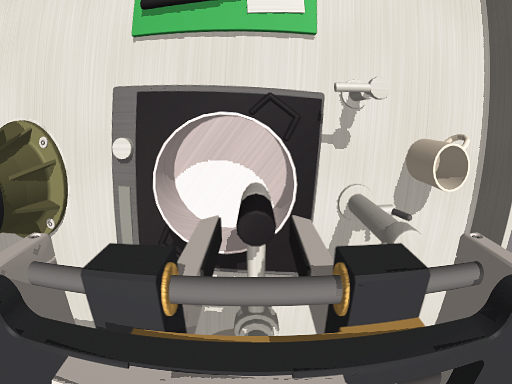

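Run:
```python
from h import *
c=np.array([480.5,-75]);L=[]
for p in np.r_[1.63,np.linspace(1.5,0.385,9)]:
    L.append((*np.round(c+124*np.array([np.cos(p),np.sin(p)]),1),258,p))
rel(L)
```

```text
now 2.625 [472.751  47.941 259.821] [ 3.141 -0.002  1.626] F [-0.185 -0.096 -0.058] gap 39.577817960795244 q [ 0.023  0.075  1.589  0.002  1.477 -0.033]
(np.float64(473.2), np.float64(48.8), 258, np.float64(1.63)) -> [0.001 0.    0.002] [ 0.001 -0.002 -0.004]
(np.float64(489.3), np.float64(48.7), 258, np.float64(1.5)) -> [-0.     0.017  0.002] [ 0.001 -0.002  0.126]
(np.float64(506.4), np.float64(46.3), 258, np.float64(1.361)) -> [-0.003  0.034  0.002] [ 0.    -0.002  0.265]
(np.float64(523.0), np.float64(41.5), 258, np.float64(1.221)) -> [-0.009  0.05   0.002] [ 0.    -0.002  0.405]
(np.float64(538.7), np.float64(34.5), 258, np.float64(1.082)) -> [-0.017  0.065  0.002] [ 0.    -0.002  0.544]
(np.float64(553.4), np.float64(25.3), 258, np.float64(0.942)) -> [-0.027  0.079  0.002] [ 0.    -0.002  0.683]
(np.float64(566.6), np.float64(14.2), 258, np.float64(0.803)) -> [-0.039  0.092  0.002] [-0.    -0.002  0.823]
(np.float64(578.2), np.float64(1.4), 258, np.float64(0.664)) -> [-0.052  0.103  0.002] [-0.    -0.002  0.962]
(np.float64(587.8), np.float64(-12.9), 258, np.float64(0.524)) -> [-0.067  0.112  0.002] [-0.    -0.002  1.102]
(np.float64(595.4), np.float64(-28.4), 258, np.float64(0.385)) -> [-0.083  0.118  0.002] [-0.    -0.002  1.241]
```

```bash
python3 -m pendant '[{"claw":0.03,"delta_pos":[0.001,0,0.002],"rotation":[0,0,0]},{"claw":0.03,"delta_pos":[0,0.017,0.002],"rotation":[0,0,0.126]},{"claw":0.03,"delta_pos":[-0.003,0.034,0.002],"rotation":[0,0,0.265]},{"claw":0.03,"delta_pos":[-0.009,0.05,0.002],"rotation":[0,0,0.405]},{"claw":0.03,"delta_pos":[-0.017,0.065,0.002],"rotation":[0,0,0.544]},{"claw":0.03,"delta_pos":[-0.027,0.079,0.002],"rotation":[0,0,0.683]},{"claw":0.03,"delta_pos":[-0.039,0.092,0.002],"rotation":[0,0,0.823]},{"claw":0.03,"delta_pos":[-0.052,0.103,0.002],"rotation":[0,0,0.962]},{"claw":0.03,"delta_pos":[-0.067,0.112,0.002],"rotation":[0,0,1.102]},{"claw":0.03,"delta_pos":[-0.083,0.118,0.002],"rotation":[0,0,1.241]}]' 10
python3 - <<'E'
from h import *
rel([(595.4,-28.4,258,.385)])
E
```

```text
clock: 3.88
eef_pos: [595.7, -28.6, 258.2]
eef_rot: [-3.14, -0.002, 0.381]
wrist_force: [-0.5, 1.5, 0.0]
finger_gap: 30.1
now 3.875 [595.707 -28.612 258.246] [-3.14  -0.002  0.381] F [-0.513  1.495  0.025] gap 30.089229008279865 q [-0.111  0.36   1.249  0.002  1.532  1.079]
(595.4, -28.4, 258, 0.385) -> [-0. -0.  0.] [-0.001 -0.002 -0.004]
```

```bash
python3 -m pendant '[{"claw":0.03,"delta_pos":[0,0,0],"rotation":[0,0,0]},{"claw":0.055,"delta_pos":[0,0,0],"rotation":[0,0,0]},{"claw":0.055,"delta_pos":[0,0,0],"rotation":[0,0,0]},{"claw":0.055,"delta_pos":[0,0,0],"rotation":[0,0,0]},{"claw":0.055,"delta_pos":[0,0,-0.05],"rotation":[0,0,0]},{"claw":0.055,"delta_pos":[-0.02,0,-0.1],"rotation":[0,0,0]},{"claw":0.055,"delta_pos":[-0.07,0,-0.11],"rotation":[0,0,0]},{"claw":0.055,"delta_pos":[-0.12,0,-0.11],"rotation":[0,0,0]},{"claw":0.055,"delta_pos":[-0.12,0,-0.11],"rotation":[0,0,0]},{"claw":0.055,"delta_pos":[-0.12,0,-0.11],"rotation":[0,0,0]}]' 10
python3 - <<'E'
from h import *
import cv2
rel([])
im=manip.camera("wrist");cv2.imwrite("pics/w4.png",im[:,:,::-1])
rel([])
t=manip.camera("top")[120:260,190:350,::-1];cv2.imwrite("pics/top4z.png",cv2.resize(t,None,fx=4,fy=4,interpolation=cv2.INTER_CUBIC))
E
```

```text
clock: 5.12
eef_pos: [484.5, -73.2, 368.2]
eef_rot: [-3.14, -0.003, 0.381]
wrist_force: [-0.7, 0.6, 0.1]
finger_gap: 55.1
now 5.125 [484.486 -73.241 368.169] [-3.14  -0.003  0.381] F [-0.69   0.607  0.092] gap 55.07928401594553 q [-0.226  0.093  1.327  0.003  1.72   0.964]
now 5.175 [484.751 -73.123 367.836] [-3.14  -0.002  0.381] F [ 0.04  -0.418 -0.021] gap 54.96214687394784 q [-0.226  0.094  1.326  0.003  1.72   0.964]
```

View pics/w4.png

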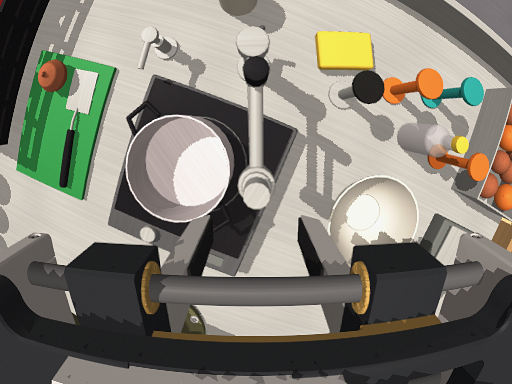

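View pics/top4z.png

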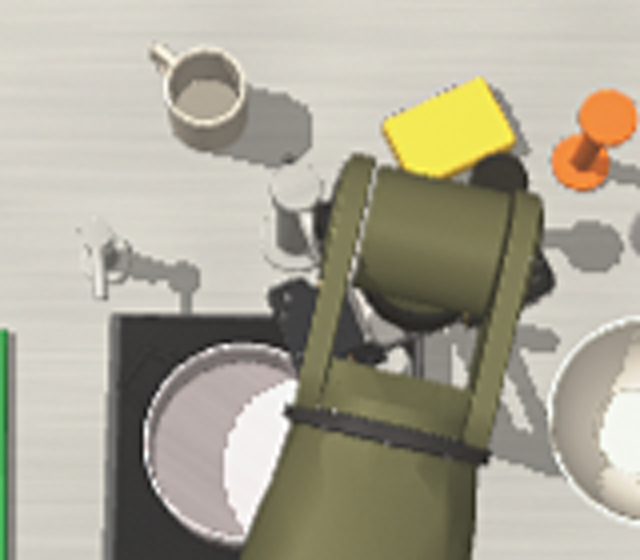

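Run:
```python
import cv2
t=cv2.imread("pics/w4.png")[20:210,220:400];cv2.imwrite("pics/w4z.png",cv2.resize(t,None,fx=3,fy=3,interpolation=cv2.INTER_CUBIC))
```

```text
(no output)
```

View pics/w4z.png

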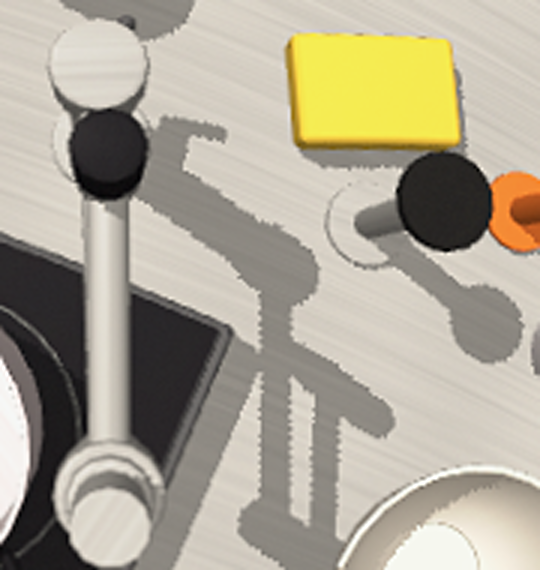

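```bash
cat >> h.py <<'E'
def wp(pos,rot,u,v,z):
    m=manip.camera_model("wrist");T=m["T_tool_cam"]
    R=Ro.from_euler('xyz',rot).as_matrix();a=(u-m["cx"])/m["fx"];b=(v-m["cy"])/m["fy"];r=np.hypot(a,b);k=np.sin(r)/r
    d=R@T[:3,:3]@np.array([a*k,-b*k,-np.cos(r)]);o=np.array(pos)+R@T[:3,3];return (o+d*(z-o[2])/d[2])[:2]
E
python3 - <<'E'
from h import *
P=([484.5,-73.2,368],[-3.14,-.0025,.381])
f=lambda x,y,z:wp(*P,220+(x-1)/3,20+(y-1)/3,z)
g,e,d=f(109,147,294),f(111,527,294),f(445,200,152)
for zc in (190,200,210):
    c=f(98,67,zc);N=np.linalg.norm
    an=lambda v:np.arctan2(v[1],v[0])
    print(zc,c,"e",e,"g",g,"d",d,"|ec|",N(e-c),"|eg|",N(g-e),"|dc|",N(d-c),"spout",an(g-e)-an(c-e),an(g-e),an(c-e),"post",an(d-c))
E
```

```text
190 [644.774  -4.33 ] e [481.196 -75.695] g [595.034 -29.282] d [ 663.753 -180.718] |ec| 178.46870810068646 |eg| 122.93671553312625 |dc| 177.40682203127636 spout -0.024248829162292596 0.3871342832319976 0.4113831123942902 post -1.463613661125693
200 [642.26  -5.46] e [481.196 -75.695] g [595.034 -29.282] d [ 663.753 -180.718] |ec| 175.7118403192433 |eg| 122.93671553312625 |dc| 176.57202605691083 spout -0.02407889504921873 0.3871342832319976 0.41121317828121634 post -1.4487673347554835
210 [639.745  -6.589] e [481.196 -75.695] g [595.034 -29.282] d [ 663.753 -180.718] |ec| 172.95497777369806 |eg| 122.93671553312625 |dc| 175.77651356061708 spout -0.023903543509631142 0.3871342832319976 0.41103782674162875 post -1.4337833000280509
```

Run:
```python
from h import *
rel([(481,-75.5,360,.41),(481,-75.5,264,.41)])
```

```text
now 5.225 [484.855 -73.068 367.581] [-3.14  -0.002  0.382] F [-0.188 -0.625 -0.186] gap 55.436876588736624 q [-0.226  0.095  1.326  0.003  1.72   0.964]
(481, -75.5, 360, 0.41) -> [-0.004  0.001  0.008] [-0.002 -0.002 -0.028]
(481, -75.5, 264, 0.41) -> [-0.005  0.001  0.104] [-0.002 -0.002 -0.028]
```

```bash
python3 -m pendant '[{"claw":0.055,"delta_pos":[-0.005,0.001,0.01],"rotation":[0,0,-0.028]},{"claw":0.055,"delta_pos":[-0.005,0.001,0.01],"rotation":[0,0,-0.028]},{"claw":0.055,"delta_pos":[-0.005,0.001,0.045],"rotation":[0,0,-0.028]},{"claw":0.055,"delta_pos":[-0.005,0.001,0.08],"rotation":[0,0,-0.028]},{"claw":0.055,"delta_pos":[-0.005,0.001,0.104],"rotation":[0,0,-0.028]},{"claw":0.055,"delta_pos":[-0.005,0.001,0.104],"rotation":[0,0,-0.028]},{"claw":0.03,"delta_pos":[-0.005,0.001,0.104],"rotation":[0,0,-0.028]},{"claw":0.03,"delta_pos":[-0.005,0.001,0.104],"rotation":[0,0,-0.028]},{"claw":0.03,"delta_pos":[-0.005,0.001,0.104],"rotation":[0,0,-0.028]},{"claw":0.03,"delta_pos":[-0.005,0.001,0.104],"rotation":[0,0,-0.028]}]' 10
python3 - <<'E'
from h import *
c=np.array([646,-4.2]);L=[]
for p in np.r_[.43,np.linspace(.49,1.07,9)]:
    L.append((*np.round(c-180*np.array([np.cos(p),np.sin(p)]),1),264,p))
rel(L)
E
```

```text
clock: 6.48
eef_pos: [480.7, -75.6, 263.8]
eef_rot: [-3.14, -0.002, 0.41]
wrist_force: [0.8, 0.4, -0.2]
finger_gap: 30.1
now 6.475 [480.72  -75.645 263.837] [-3.14  -0.002  0.41 ] F [ 0.769  0.399 -0.163] gap 30.12415754829052 q [-0.233  0.1    1.553  0.002  1.488  0.928]
(np.float64(482.4), np.float64(-79.2), 264, np.float64(0.43)) -> [ 0.     0.004 -0.   ] [-0.002 -0.002 -0.02 ]
(np.float64(487.2), np.float64(-88.9), 264, np.float64(0.49)) -> [ 0.001  0.015 -0.   ] [-0.002 -0.002 -0.08 ]
(np.float64(493.7), np.float64(-100.2), 264, np.float64(0.562)) -> [ 0.002  0.028 -0.   ] [-0.001 -0.002 -0.153]
(np.float64(501.1), np.float64(-111.0), 264, np.float64(0.635)) -> [ 0.005  0.041 -0.   ] [-0.001 -0.002 -0.225]
(np.float64(509.2), np.float64(-121.2), 264, np.float64(0.708)) -> [ 0.008  0.053 -0.   ] [-0.001 -0.002 -0.298]
(np.float64(518.0), np.float64(-130.8), 264, np.float64(0.78)) -> [ 0.012  0.065 -0.   ] [-0.001 -0.002 -0.37 ]
(np.float64(527.5), np.float64(-139.7), 264, np.float64(0.852)) -> [ 0.017  0.077 -0.   ] [-0.001 -0.002 -0.443]
(np.float64(537.7), np.float64(-148.0), 264, np.float64(0.925)) -> [ 0.023  0.089 -0.   ] [-0.001 -0.002 -0.515]
(np.float64(548.4), np.float64(-155.4), 264, np.float64(0.998)) -> [ 0.03  0.1  -0.  ] [-0.001 -0.002 -0.588]
(np.float64(559.6), np.float64(-162.1), 264, np.float64(1.07)) -> [ 0.038  0.111 -0.   ] [-0.001 -0.002 -0.66 ]
```

```bash
python3 -m pendant '[{"claw":0.03,"delta_pos":[0,0.004,0],"rotation":[0,0,-0.02]},{"claw":0.03,"delta_pos":[0.001,0.015,0],"rotation":[0,0,-0.08]},{"claw":0.03,"delta_pos":[0.002,0.028,0],"rotation":[0,0,-0.153]},{"claw":0.03,"delta_pos":[0.005,0.041,0],"rotation":[0,0,-0.225]},{"claw":0.03,"delta_pos":[0.008,0.053,0],"rotation":[0,0,-0.298]},{"claw":0.03,"delta_pos":[0.012,0.065,0],"rotation":[0,0,-0.37]},{"claw":0.03,"delta_pos":[0.017,0.077,0],"rotation":[0,0,-0.443]},{"claw":0.03,"delta_pos":[0.023,0.089,0],"rotation":[0,0,-0.515]},{"claw":0.03,"delta_pos":[0.03,0.1,0],"rotation":[0,0,-0.588]},{"claw":0.03,"delta_pos":[0.038,0.111,0],"rotation":[0,0,-0.66]}]' 10
python3 - <<'E'
from h import *
c=np.array([646,-4.2]);L=[]
for p in np.linspace(1.14,1.683,9):
    L.append((*np.round(c-180*np.array([np.cos(p),np.sin(p)]),1),264,p))
rel(L)
E
```

```text
clock: 7.72
eef_pos: [560.2, -162.9, 263.7]
eef_rot: [-3.141, -0.003, 1.073]
wrist_force: [0.9, -0.6, 0.7]
finger_gap: 30.2
now 7.725 [ 560.164 -162.868  263.666] [-3.141 -0.003  1.073] F [ 0.904 -0.616  0.681] gap 30.22293644718903 q [-0.347  0.327  1.28   0.003  1.534  0.151]
(np.float64(570.8), np.float64(-167.8), 264, np.float64(1.14)) -> [ 0.001  0.012 -0.   ] [-0.    -0.003 -0.067]
(np.float64(582.1), np.float64(-172.5), 264, np.float64(1.208)) -> [ 0.002  0.024 -0.   ] [ 0.    -0.003 -0.135]
(np.float64(593.7), np.float64(-176.4), 264, np.float64(1.276)) -> [ 0.004  0.036 -0.   ] [ 0.    -0.003 -0.203]
(np.float64(605.5), np.float64(-179.6), 264, np.float64(1.344)) -> [ 0.007  0.048 -0.   ] [ 0.    -0.003 -0.271]
(np.float64(617.4), np.float64(-181.9), 264, np.float64(1.412)) -> [ 0.011  0.059 -0.   ] [ 0.    -0.003 -0.339]
(np.float64(629.6), np.float64(-183.4), 264, np.float64(1.479)) -> [ 0.015  0.071 -0.   ] [ 0.    -0.003 -0.407]
(np.float64(641.8), np.float64(-184.2), 264, np.float64(1.547)) -> [ 0.02   0.082 -0.   ] [ 0.    -0.003 -0.475]
(np.float64(654.0), np.float64(-184.0), 264, np.float64(1.615)) -> [ 0.026  0.093 -0.   ] [ 0.001 -0.003 -0.543]
(np.float64(666.2), np.float64(-183.1), 264, np.float64(1.683)) -> [ 0.033  0.103 -0.   ] [ 0.001 -0.002 -0.61 ]
```

Run:
```python
from h import *
import cv2
im=manip.camera("wrist");cv2.imwrite("pics/w5.png",im[:,:,::-1])
rel([])
```

```text
now 7.775 [ 560.897 -163.414  263.249] [-3.141 -0.002  1.076] F [ 1.611  0.011 -0.29 ] gap 29.385000784075828 q [-0.347  0.33   1.278  0.002  1.534  0.147]
```

View pics/w5.png

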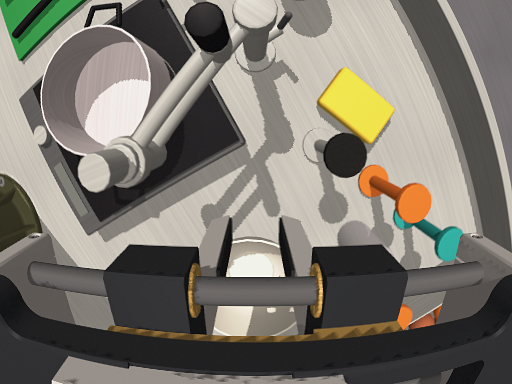

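Run:
```python
from h import *
import cv2
P=([560.2,-162.9,263.7],[-3.141,-.003,1.073])
print("elbow",wp(*P,97,173,294),"grip",wp(*P,207,22,294),"col",wp(*P,258,14,190),"disc",wp(*P,345,156,152))
t=cv2.imread("pics/w5.png")[0:210,60:300];cv2.imwrite("pics/w5z.png",cv2.resize(t,None,fx=3,fy=2.8,interpolation=cv2.INTER_CUBIC))
s=manip.camera("side")[:,:,::-1];cv2.imwrite("pics/side5.png",s)
cv2.imwrite("pics/side5z.png",cv2.resize(s[90:290,180:380],None,fx=3,fy=3,interpolation=cv2.INTER_CUBIC))
```

```text
elbow [484.037 -78.519] grip [596.933 -33.268] col [646.195  -9.813] disc [ 663.706 -182.573]
```

View pics/w5z.png

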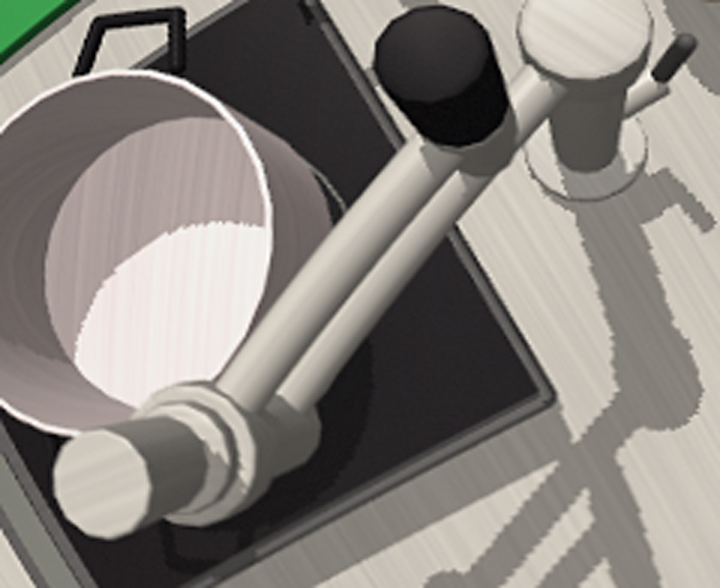

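View pics/side5.png

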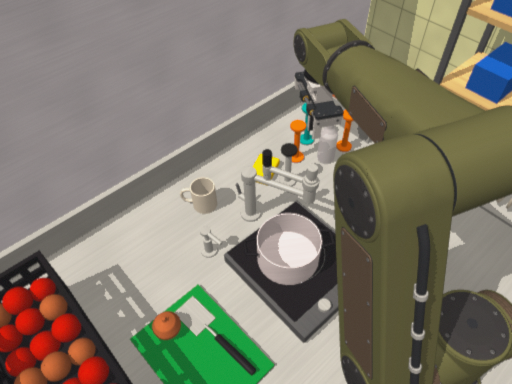

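Run:
```python
from h import *
import cv2
m=manip.camera_model("wrist");T=np.linalg.inv(m["T_tool_cam"])
def pr(p):
    c=(T@np.r_[p,1])[:3];x,y,z=c[0],-c[1],-c[2];r=np.hypot(x,y);th=np.arctan2(r,z);return m["cx"]+m["fx"]*th*x/r,m["cy"]+m["fy"]*th*y/r
for p in [(0,0,0),(0,15,0),(0,-15,0),(8,15,0),(-8,15,0),(0,0,-19),(0,0,-30),(14,0,-30),(-14,0,-30)]: print(p,pr(np.array(p,float)))
t=cv2.imread("pics/w5.png")[180:340,180:330];cv2.imwrite("pics/w5y.png",cv2.resize(t,None,fx=3.5,fy=3.5,interpolation=cv2.INTER_CUBIC))
```

```text
(0, 0, 0) (np.float64(255.34984390720086), np.float64(214.80554296662683))
(0, 15, 0) (np.float64(275.56384112283325), np.float64(214.78028063236758))
(0, -15, 0) (np.float64(235.1336597779624), np.float64(214.7602859663553))
(8, 15, 0) (np.float64(275.774113118739), np.float64(204.4262138826187))
(-8, 15, 0) (np.float64(275.3418155783699), np.float64(224.9053436430819))
(0, 0, -19) (np.float64(255.36681816076828), np.float64(223.4393102333733))
(0, 0, -30) (np.float64(255.37801694681755), np.float64(229.17345564257704))
(14, 0, -30) (np.float64(255.39534724755345), np.float64(208.42280566883375))
(-14, 0, -30) (np.float64(255.36051783664587), np.float64(248.88097588643893))
```

View pics/w5y.png

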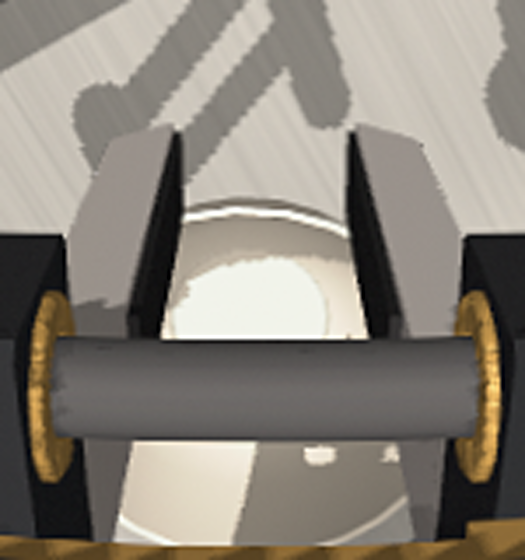

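View pics/side5z.png

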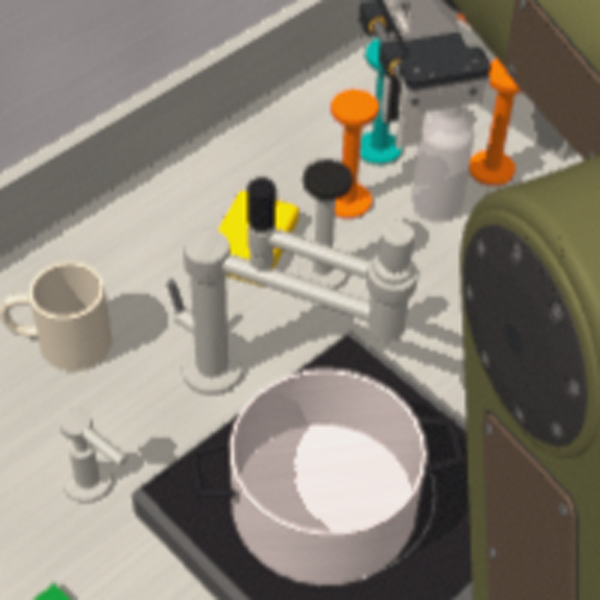

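Run:
```python
from h import *
rel([(481,-75.5,340,.41),(481,-75.5,264,.41)])
```

```text
now 7.825 [ 560.239 -162.915  263.166] [-3.141 -0.002  1.071] F [-0.582  0.176 -0.305] gap 30.070002085303802 q [-0.347  0.328  1.28   0.003  1.534  0.153]
(481, -75.5, 340, 0.41) -> [ 0.039 -0.112 -0.077] [-0.002 -0.002  0.661]
(481, -75.5, 264, 0.41) -> [ 0.039 -0.111 -0.001] [-0.002 -0.002  0.661]
```

```bash
python3 -m pendant '[{"claw":0.055,"delta_pos":[0,0,-0.04],"rotation":[0,0,0]},{"claw":0.055,"delta_pos":[0,0,-0.077],"rotation":[0,0,0.1]},{"claw":0.055,"delta_pos":[0.013,-0.037,-0.077],"rotation":[0,0,0.25]},{"claw":0.055,"delta_pos":[0.026,-0.075,-0.077],"rotation":[0,0,0.4]},{"claw":0.055,"delta_pos":[0.039,-0.111,-0.077],"rotation":[0,0,0.55]},{"claw":0.055,"delta_pos":[0.039,-0.111,-0.077],"rotation":[0,0,0.661]},{"claw":0.055,"delta_pos":[0.039,-0.111,-0.077],"rotation":[0,0,0.661]},{"claw":0.055,"delta_pos":[0.039,-0.111,-0.077],"rotation":[0,0,0.661]}]' 20
python3 - <<'E'
from h import *
import cv2
rel([(481,-75.5,264,.41)])
im=manip.camera("wrist");cv2.imwrite("pics/w6.png",im[:,:,::-1])
E
```

```text
clock: 8.82
eef_pos: [481.5, -75.9, 340.2]
eef_rot: [-3.139, -0.001, 0.411]
wrist_force: [1.0, -0.2, 0.1]
finger_gap: 55.3
now 8.825 [481.467 -75.885 340.17 ] [-3.139 -0.001  0.411] F [ 1.045 -0.184  0.054] gap 55.33877100306641 q [-0.233  0.087  1.396  0.002  1.659  0.927]
(481, -75.5, 264, 0.41) -> [-0.    -0.     0.076] [-0.002 -0.001  0.001]
```

View pics/w6.png

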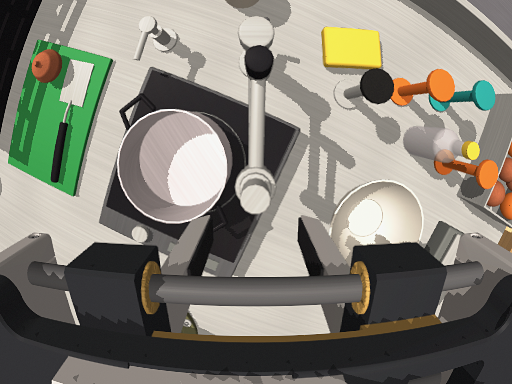

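```bash
python3 -m pendant '[{"claw":0.055,"delta_pos":[0,0,0.03],"rotation":[0,0,0]},{"claw":0.055,"delta_pos":[0,0,0.06],"rotation":[0,0,0]},{"claw":0.055,"delta_pos":[0,0,0.076],"rotation":[0,0,0]},{"claw":0.055,"delta_pos":[0,0,0.076],"rotation":[0,0,0]},{"claw":0.055,"delta_pos":[0,0,0.076],"rotation":[0,0,0]}]' 20
python3 - <<'E'
from h import *
import cv2
rel([])
im=manip.camera("wrist");cv2.imwrite("pics/w7.png",im[:,:,::-1])
E
```

```text
clock: 9.5
eef_pos: [482.0, -75.9, 265.2]
eef_rot: [-3.14, -0.002, 0.411]
wrist_force: [0.2, -0.7, 0.1]
finger_gap: 55.1
now 9.5 [481.958 -75.884 265.231] [-3.14  -0.002  0.411] F [ 0.18  -0.71   0.141] gap 55.12605493921936 q [-0.233  0.102  1.547  0.003  1.491  0.927]
```

View pics/w7.png

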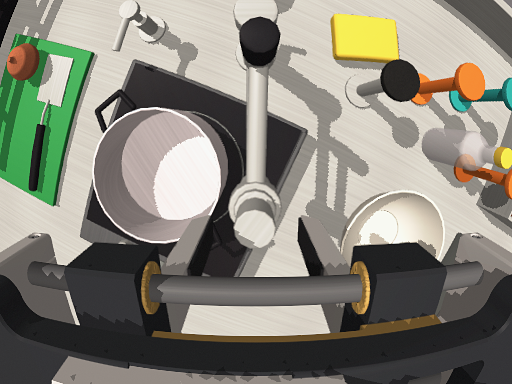

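```bash
python3 -m pendant '[{"claw":0.026,"delta_pos":[-0.001,0,0.001],"rotation":[0,0,0]},{"claw":0.026,"delta_pos":[-0.001,0,0.001],"rotation":[0,0,0]},{"claw":0.026,"delta_pos":[-0.001,0,0.001],"rotation":[0,0,0]},{"claw":0.026,"delta_pos":[-0.001,0,0.001],"rotation":[0,0,0]}]' 15
python3 - <<'E'
from h import *
import cv2
rel([])
im=manip.camera("wrist");cv2.imwrite("pics/w8.png",im[180:300,180:330,::-1].repeat(4,0).repeat(4,1))
E
```

```text
clock: 10.05
eef_pos: [481.1, -76.2, 264.3]
eef_rot: [-3.14, -0.003, 0.411]
wrist_force: [-0.8, 0.7, -0.1]
finger_gap: 26.2
now 10.05 [481.068 -76.227 264.277] [-3.14  -0.003  0.411] F [-0.753  0.698 -0.091] gap 26.232678939050388 q [-0.234  0.1    1.551  0.003  1.489  0.925]
```

View pics/w8.png

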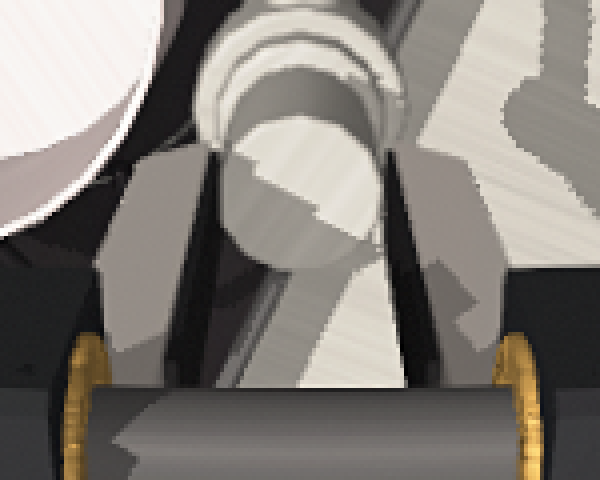

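```bash
python3 -m pendant '[{"claw":0.015,"delta_pos":[0,0,0],"rotation":[0,0,0]},{"claw":0.015,"delta_pos":[0,0,0],"rotation":[0,0,0]}]' 15
python3 - <<'E'
from h import *
import cv2
rel([])
im=manip.camera("wrist");cv2.imwrite("pics/w9.png",im[180:300,180:330,::-1].repeat(4,0).repeat(4,1))
E
```

```text
clock: 10.35
eef_pos: [481.1, -76.2, 264.2]
eef_rot: [-3.14, -0.002, 0.411]
wrist_force: [-0.5, 0.2, -0.8]
finger_gap: 15.2
now 10.35 [481.063 -76.24  264.238] [-3.14  -0.002  0.411] F [-0.461  0.224 -0.805] gap 15.248632082208442 q [-0.234  0.1    1.551  0.003  1.489  0.925]
```

View pics/w9.png

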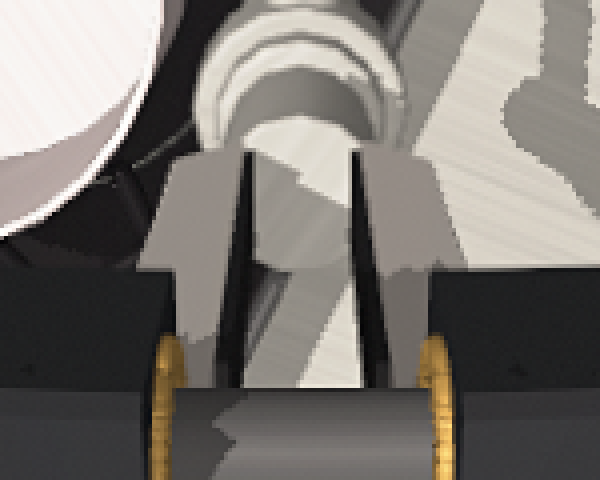

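```bash
python3 - <<'E'
from h import *
m=manip.camera_model("wrist");T=m["T_tool_cam"]
def wr(pos,rot,u,v):
    R=Ro.from_euler('xyz',rot).as_matrix();a=(u-m["cx"])/m["fx"];b=(v-m["cy"])/m["fy"];r=np.hypot(a,b);k=np.sin(r)/r
    return np.array(pos)+R@T[:3,3],R@T[:3,:3]@np.array([a*k,-b*k,-np.cos(r)])
def multi(rs):
    A=np.zeros((3,3));b=np.zeros(3)
    for o,d in rs:
        d=d/np.linalg.norm(d);Q=np.eye(3)-np.outer(d,d);A+=Q;b+=Q@o
    x=np.linalg.solve(A,b);return x,[round(float(np.linalg.norm((np.eye(3)-np.outer(d,d)/(d@d))@(o-x))),1) for o,d in rs]
w4=wr([484.5,-73.2,368.1],[-3.14,-.003,.381],256.7,195.3)
w8=wr([481.07,-76.2,264.3],[-3.14,-.003,.411],255,228.3)
w2=wr([451.3,-20.44,359.2],[-3.141,-.003,1.629],280.7,247.5)
tp=ray("top",286.6,209.6);sd=ray("side",313,166)
print("wrist",multi([w4,w8,w2]));print("w4w8",multi([w4,w8]));print("w2w4",multi([w2,w4]));print("all",multi([w4,w8,w2,tp,sd]));print(multi([w2,w4,tp]))
# grip top: w2,w4,
g2=wr([451.3,-20.44,359.2],[-3.141,-.003,1.629],282,121)
g3=wr([472.6,47.8,259.8],[3.141,-.002,1.626],255,226)
print("tip-of-grip w3 px for z=294",wp([472.6,47.8,259.8],[3.141,-.002,1.626],255,226,294))
E
python3 - <<'E'
import cv2
a=cv2.imread("pics/w6.png")[160:240,210:310];b=cv2.imread("pics/w3.png")[160:280,190:320]
cv2.imwrite("pics/w6z.png",cv2.resize(a,None,fx=5,fy=5));cv2.imwrite("pics/w3z.png",cv2.resize(b,None,fx=4,fy=4))
E
```

```text
wrist (array([480.434, -76.084, 291.495]), [0.3, 0.2, 0.1])
w4w8 (array([481.621, -75.588, 295.495]), [0.0, 0.0])
w2w4 (array([480.495, -76.094, 291.216]), [0.2, 0.2])
all (array([480.357, -76.025, 293.795]), [0.9, 0.7, 0.9, 1.0, 2.7])
(array([480.593, -75.605, 292.156]), [0.4, 0.4, 0.5])
tip-of-grip w3 px for z=294 [472.03   51.226]
```

View pics/w6z.png

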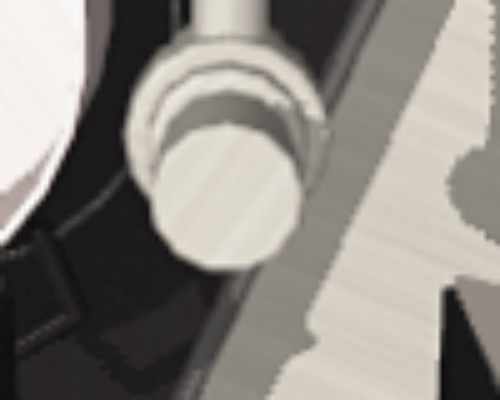

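View pics/w3z.png

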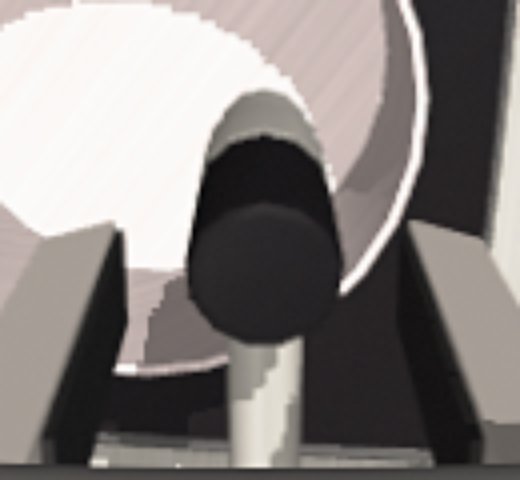

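The fingers closed to 15 mm without meeting the knob, although triangulation from three wrist views puts its top at z≈293. So the fingertips must actually end about 30 mm above the nominal TCP. I'll open, go lower and test by closing.

```bash
python3 -m pendant '[{"claw":0.055,"delta_pos":[0,0,0],"rotation":[0,0,0]},{"claw":0.055,"delta_pos":[0,0,0],"rotation":[0,0,0]},{"claw":0.055,"delta_pos":[0,0,0],"rotation":[0,0,0]},{"claw":0.055,"delta_pos":[0,0,0],"rotation":[0,0,0]},{"claw":0.055,"delta_pos":[0,0,0.006],"rotation":[0,0,0]},{"claw":0.055,"delta_pos":[0,0,0.012],"rotation":[0,0,0]},{"claw":0.055,"delta_pos":[0,0,0.018],"rotation":[0,0,0]},{"claw":0.055,"delta_pos":[0,0,0.018],"rotation":[0,0,0]}]' 10
python3 -m pendant '[{"claw":0.024,"delta_pos":[0,0,0],"rotation":[0,0,0]},{"claw":0.024,"delta_pos":[0,0,0],"rotation":[0,0,0]},{"claw":0.024,"delta_pos":[0,0,0],"rotation":[0,0,0]},{"claw":0.024,"delta_pos":[0,0,0],"rotation":[0,0,0]}]' 6
python3 - <<'E'
from h import *
import cv2
rel([])
im=manip.camera("wrist");cv2.imwrite("pics/w10.png",im[180:300,180:330,::-1].repeat(4,0).repeat(4,1))
E
```

```text
clock: 11.4
eef_pos: [480.9, -76.2, 245.7]
eef_rot: [-3.14, -0.002, 0.411]
wrist_force: [-0.6, 0.4, 0.4]
finger_gap: 55.2
clock: 11.9
eef_pos: [480.9, -76.1, 245.8]
eef_rot: [-3.14, -0.002, 0.411]
wrist_force: [0.3, 0.5, 1.0]
finger_gap: 27.8
now 11.9 [480.9   -76.126 245.771] [-3.14  -0.002  0.411] F [0.311 0.534 1.027] gap 27.755475879932554 q [-0.234  0.109  1.584  0.003  1.449  0.925]
```

View pics/w10.png

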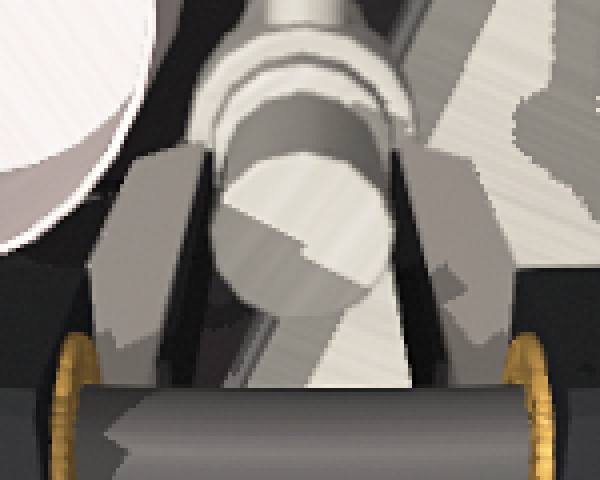

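The fingers stall at 27.8 mm, the knob's width, so this depth is right. I'll widen slightly to a cage and swing.

```bash
python3 -m pendant '[{"claw":0.03,"delta_pos":[0,0,0],"rotation":[0,0,0]},{"claw":0.03,"delta_pos":[0.001,0.015,0],"rotation":[0,0,-0.08]},{"claw":0.03,"delta_pos":[0.002,0.028,0],"rotation":[0,0,-0.153]},{"claw":0.03,"delta_pos":[0.005,0.041,0],"rotation":[0,0,-0.225]},{"claw":0.03,"delta_pos":[0.008,0.053,0],"rotation":[0,0,-0.298]},{"claw":0.03,"delta_pos":[0.012,0.065,0],"rotation":[0,0,-0.37]},{"claw":0.03,"delta_pos":[0.017,0.077,0],"rotation":[0,0,-0.443]},{"claw":0.03,"delta_pos":[0.023,0.089,0],"rotation":[0,0,-0.515]},{"claw":0.03,"delta_pos":[0.03,0.1,0],"rotation":[0,0,-0.588]},{"claw":0.03,"delta_pos":[0.038,0.111,0],"rotation":[0,0,-0.66]}]' 10
python3 - <<'E'
from h import *
import cv2
im=manip.camera("wrist");cv2.imwrite("pics/w11.png",im[:,:,::-1])
c=np.array([646,-4.2]);L=[]
for p in np.linspace(1.14,1.683,9):
    L.append((*np.round(c-180*np.array([np.cos(p),np.sin(p)]),1),246,p))
rel(L)
E
```

```text
clock: 13.2
eef_pos: [560.1, -162.8, 245.6]
eef_rot: [-3.14, -0.002, 1.074]
wrist_force: [-1.6, 1.5, 2.3]
finger_gap: 30.1
now 13.25 [ 561.05  -163.48   245.266] [-3.141 -0.002  1.077] F [ 1.12  -0.367  0.675] gap 29.881851121929216 q [-0.347  0.337  1.309  0.002  1.497  0.146]
(np.float64(570.8), np.float64(-167.8), 246, np.float64(1.14)) -> [ 0.001  0.011 -0.001] [-0.001 -0.002 -0.063]
(np.float64(582.1), np.float64(-172.5), 246, np.float64(1.208)) -> [ 0.002  0.023 -0.001] [-0.001 -0.002 -0.131]
(np.float64(593.7), np.float64(-176.4), 246, np.float64(1.276)) -> [ 0.004  0.035 -0.001] [-0.001 -0.002 -0.199]
(np.float64(605.5), np.float64(-179.6), 246, np.float64(1.344)) -> [ 0.007  0.047 -0.001] [-0.001 -0.002 -0.267]
(np.float64(617.4), np.float64(-181.9), 246, np.float64(1.412)) -> [ 0.011  0.058 -0.001] [-0.    -0.002 -0.335]
(np.float64(629.6), np.float64(-183.4), 246, np.float64(1.479)) -> [ 0.015  0.07  -0.001] [-0.    -0.003 -0.403]
(np.float64(641.8), np.float64(-184.2), 246, np.float64(1.547)) -> [ 0.02   0.081 -0.001] [-0.    -0.003 -0.47 ]
(np.float64(654.0), np.float64(-184.0), 246, np.float64(1.615)) -> [ 0.026  0.092 -0.001] [-0.    -0.003 -0.538]
(np.float64(666.2), np.float64(-183.1), 246, np.float64(1.683)) -> [ 0.033  0.102 -0.001] [-0.    -0.003 -0.606]
```

View pics/w11.png

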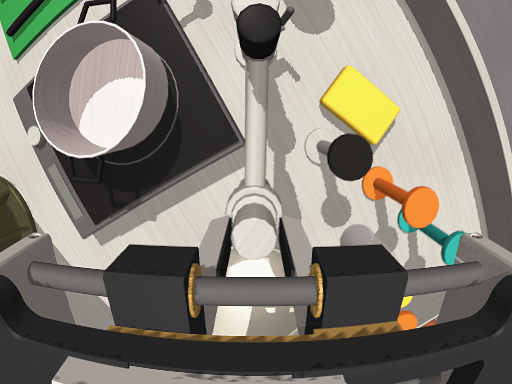

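The elbow is following: its knob sits between the fingers at (252,235), and the spout stays folded with the grip at (259,25). Next is the second half of the swing.

```bash
python3 -m pendant '[{"claw":0.03,"delta_pos":[0.001,0.011,0],"rotation":[0,0,-0.063]},{"claw":0.03,"delta_pos":[0.002,0.023,0],"rotation":[0,0,-0.131]},{"claw":0.03,"delta_pos":[0.004,0.035,0],"rotation":[0,0,-0.2]},{"claw":0.03,"delta_pos":[0.007,0.047,0],"rotation":[0,0,-0.267]},{"claw":0.03,"delta_pos":[0.011,0.058,0],"rotation":[0,0,-0.335]},{"claw":0.03,"delta_pos":[0.015,0.07,0],"rotation":[0,0,-0.403]},{"claw":0.03,"delta_pos":[0.02,0.081,0],"rotation":[0,0,-0.47]},{"claw":0.03,"delta_pos":[0.026,0.092,0],"rotation":[0,0,-0.538]},{"claw":0.03,"delta_pos":[0.033,0.102,0],"rotation":[0,0,-0.606]},{"claw":0.03,"delta_pos":[0.033,0.102,0],"rotation":[0,0,-0.606]}]' 10
python3 - <<'E'
from h import *
rel([])
E
python3 -m pendant '[{"claw":0.03,"delta_pos":[0,0,0],"rotation":[0,0,0]},{"claw":0.055,"delta_pos":[0,0,0],"rotation":[0,0,0]},{"claw":0.055,"delta_pos":[0,0,0],"rotation":[0,0,0]},{"claw":0.055,"delta_pos":[0,0,0],"rotation":[0,0,0]},{"claw":0.055,"delta_pos":[0,0,0],"rotation":[0,0,0]},{"claw":0.055,"delta_pos":[0,0,-0.04],"rotation":[0,0,0]},{"claw":0.055,"delta_pos":[0,0,-0.08],"rotation":[0,0,0]},{"claw":0.055,"delta_pos":[0,0,-0.11],"rotation":[0,0,0]},{"claw":0.055,"delta_pos":[0,0,-0.11],"rotation":[0,0,0]},{"claw":0.055,"delta_pos":[0,0,-0.11],"rotation":[0,0,0]}]'
python3 - <<'E'
from h import *
import cv2
rel([])
im=manip.camera("wrist");cv2.imwrite("pics/w12.png",im[:,:,::-1])
E
```

```text
clock: 14.5
eef_pos: [666.7, -182.6, 244.7]
eef_rot: [3.141, -0.003, 1.682]
wrist_force: [0.6, -0.4, -0.0]
finger_gap: 30.0
now 14.5 [ 666.686 -182.562  244.659] [ 3.141 -0.003  1.682] F [ 0.64  -0.423 -0.03 ] gap 30.039613830120203 q [-0.321  0.606  0.925  0.003  1.612 -0.432]
clock: 15.75
eef_pos: [666.6, -182.8, 353.1]
eef_rot: [-3.14, -0.004, 1.682]
wrist_force: [0.3, 0.2, -1.3]
finger_gap: 54.8
now 15.75 [ 666.62  -182.837  353.094] [-3.14  -0.004  1.682] F [ 0.349  0.232 -1.296] gap 54.81565154482195 q [-0.322  0.634  0.639  0.003  1.872 -0.432]
```

View pics/w12.png

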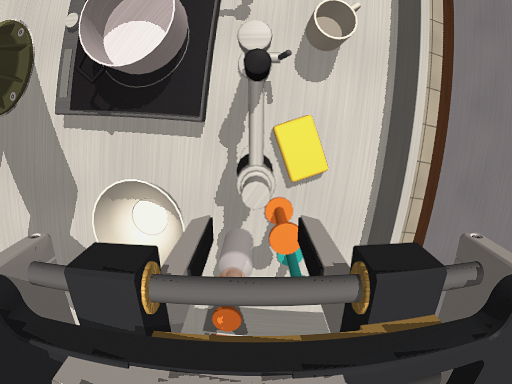

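```bash
python3 - <<'E'
import cv2
t=cv2.imread("pics/w12.png")[10:220,200:330];cv2.imwrite("pics/w12z.png",cv2.resize(t,None,fx=2.8,fy=2.8,interpolation=cv2.INTER_CUBIC))
E
python3 -m pendant '[{"claw":0.055,"delta_pos":[0,-0.05,-0.03],"rotation":[0,0,0]},{"claw":0.055,"delta_pos":[0,-0.1,-0.03],"rotation":[0,0,0]},{"claw":0.055,"delta_pos":[-0.05,-0.15,-0.03],"rotation":[0,0,0]},{"claw":0.055,"delta_pos":[-0.1,-0.2,-0.03],"rotation":[0,0,0]},{"claw":0.055,"delta_pos":[-0.15,-0.25,-0.03],"rotation":[0,0,0]},{"claw":0.055,"delta_pos":[-0.2,-0.3,-0.03],"rotation":[0,0,0]},{"claw":0.055,"delta_pos":[-0.25,-0.3,-0.03],"rotation":[0,0,0]},{"claw":0.055,"delta_pos":[-0.25,-0.3,-0.03],"rotation":[0,0,0]},{"claw":0.055,"delta_pos":[-0.25,-0.3,-0.03],"rotation":[0,0,0]}]'
python3 - <<'E'
from h import *
import cv2
for n in("top","side"): cv2.imwrite(f"pics/{n}13.png",manip.camera(n)[:,:,::-1])
t=cv2.imread("pics/top13.png")[120:260,190:350];cv2.imwrite("pics/top13z.png",cv2.resize(t,None,fx=4,fy=4,interpolation=cv2.INTER_CUBIC))
t=cv2.imread("pics/side13.png")[90:290,180:380];cv2.imwrite("pics/side13z.png",cv2.resize(t,None,fx=3,fy=3,interpolation=cv2.INTER_CUBIC))
E
```

```text
clock: 16.92
eef_pos: [396.1, -464.7, 381.2]
eef_rot: [-3.139, -0.006, 1.681]
wrist_force: [0.1, 0.1, -0.2]
finger_gap: 55.2
```

View pics/w12z.png

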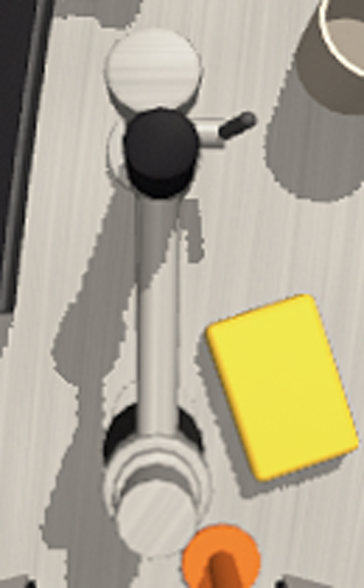

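View pics/top13z.png

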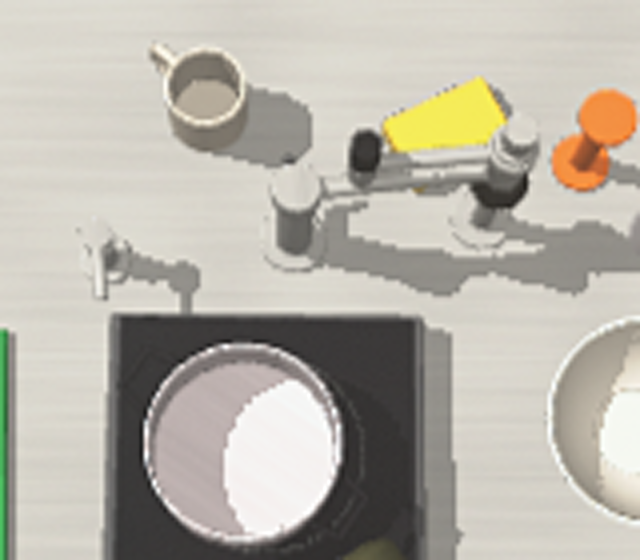

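View pics/side13z.png

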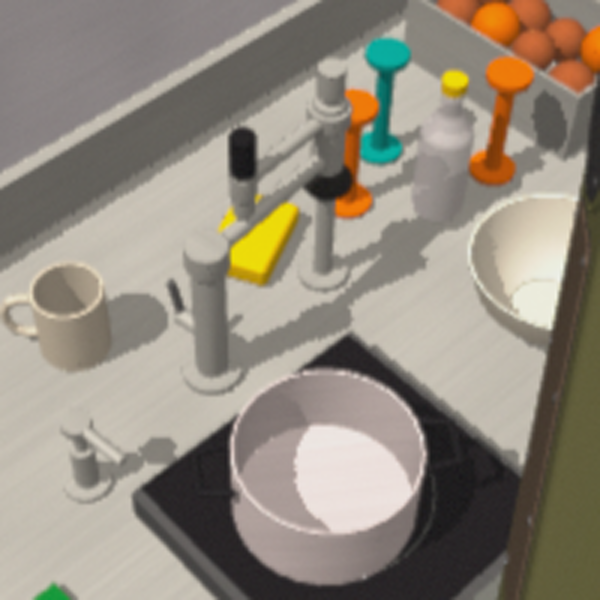

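Run:
```python
from h import *
tz=lambda x,y:(190+(x-1.5)/4,120+(y-1.5)/4)
sz=lambda x,y:(180+(x-1)/3,90+(y-1)/3)
e=plane("top",*tz(521,132),294)[:2];g=plane("top",*tz(367,139),294)[:2];d=plane("top",*tz(499,180),152)[:2];c=plane("top",*tz(298,187),190)[:2]
an=lambda v:np.arctan2(v[1],v[0])
print("top e",e,"g",g,"d",d,"c",c,"spout",an(g-e)-an(c-e),"arm err",an(e-c)-an(d-c))
print("side e",plane("side",*sz(332,70),294)[:2],"d before",plane("side",*sz(328,178),152)[:2])
P=([666.6,-182.8,353.1],[-3.14,-.004,1.682]);f=lambda x,y,z:wp(*P,200+(x-.9)/2.8,10+(y-.9)/2.8,z)
e=f(157,517,294);g=f(162,145,294);c=f(153,72,190)
print("wrist e",e,"g",g,"c",c,"spout",an(g-e)-an(c-e),"disc lateral pts",f(104,440,152),f(203,440,152))
```

```text
top e [ 665.584 -183.201] g [659.183 -60.024] d [ 665.21  -183.604] c [647.651  -6.644] spout -0.04930307176174176 arm err 0.0023209370764505355
side e [ 661.617 -178.369] d before [ 660.36  -180.031]
wrist e [ 667.01 -181.59] g [654.942 -59.87 ] c [645.358  -4.09 ] spout -0.022560690316361987 disc lateral pts [ 640.29  -179.977] [ 689.41  -174.462]
```

Run:
```python
from cell import manip
import cv2,numpy as np
a=cv2.imread("pics/side0.png").astype(int);b=cv2.imread("pics/side13.png").astype(int)
m=(abs(a-b).max(2)>60).astype(np.uint8)[90:290,130:370];n,l,s,c=cv2.connectedComponentsWithStats(m)
print([list(x+np.array([130,90,0,0,0])) for x in s[1:] if x[4]>15])
print(manip.sign_off())
```

```text
[[np.int64(281), np.int64(115), np.int64(17), np.int64(28), np.int64(219)], [np.int64(254), np.int64(132), np.int64(27), np.int64(40), np.int64(413)], [np.int64(282), np.int64(144), np.int64(6), np.int64(6), np.int64(20)], [np.int64(308), np.int64(165), np.int64(9), np.int64(5), np.int64(31)], [np.int64(364), np.int64(172), np.int64(6), np.int64(30), np.int64(104)], [np.int64(255), np.int64(175), np.int64(19), np.int64(10), np.int64(108)], [np.int64(296), np.int64(184), np.int64(65), np.int64(47), np.int64(636)], [np.int64(273), np.int64(192), np.int64(20), np.int64(25), np.int64(246)], [np.int64(355), np.int64(206), np.int64(15), np.int64(46), np.int64(435)], [np.int64(301), np.int64(216), np.int64(9), np.int64(18), np.int64(61)]]
the job is handed in; nothing more can be done
None
```

I folded the spout over the lower arm, swung the tap round by its elbow knob to the black-topped post, then backed the gripper away and handed in at about 17 s.

**Elbow over the post:** the last top view puts the elbow about 1 mm from the post's centre. The wrist view agrees to about 2 mm. The side view puts every point a few mm off the other two, but still shows the elbow within about 2 mm of the post.

**Spout folded:** I measured −0.02 rad from the wrist camera and −0.05 rad from the top camera. That is at or just past folded, near the stop.

**Everything else:** comparing the side view before and after shows changes only around the tap, its shadows and the robot arm. I checked only the area around the tap and pot this way, and by eye the pot, bowl, mug, sponge and look-alike posts stand where they did.

**One failed attempt:** my first try at the swing missed the knob without moving the tap. The fingers pass clear above the knob at the depth I had planned; they seem to end about 30 mm short of the stated tool point. I went 18 mm lower, the fingers then stopped on the knob at 27.8 mm, and the second swing worked.

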